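Pin the document stand's ledge

TASK

Slide the ledge of the sloped document stand down until the hole in its plate lines up with the hole in the deck beneath, then take the slim pin from the rack and push it through both holes until its collar sits flat on the ledge, and let go. Leave the stout pin in the rack and do not disturb the other things on the desk.

Things in the scene. Friction and masses are not known exactly. Their poses are not given: they have to be found in the camera images.
- stand: Document stand, fixed. Two grey side frames carry an aluminium deck 260 mm long, 170 wide, 12 thick, sloping 30 degrees, rising roughly to the robot's left, with a low guide strip (8 mm) along either side. Origin on the desk straight under the deck's hole; x points to the rising side. The space under the hole is open.
- deck_hole (a point): Centre of the round hole (19.5 mm wide, chamfered, right through) in the deck, at the deck's upper surface, 100 mm above the desk, half-way across, 70 mm up from the deck's lower end. Axes: x straight up the slope, y across it, z square out of the deck (30 degrees off vertical, leaning roughly to the robot's right).
- ledge_hole (a point): Centre, at its upper surface, of the hole (19.5 mm, chamfered) in the sliding ledge: a grey plate 96 mm long, 146 wide, 10 thick, 0.5 mm above the deck. The hole is 18 mm from the plate's lower edge, half-way across. With both holes in line this point is 10.5 mm from deck_hole along z. Axes as deck_hole.
- ledge_lip (a point): Centre of the ledge's lip: a wall 12 mm thick (along the slope), 146 wide, square on the plate near its upper end, 42 mm tall. This point is 21 mm below its top edge, 21 mm above the plate and 56 mm up the slope from the ledge's hole. Axes as deck_hole. It can be pinched across its thickness or pushed.
- ledge (a joint): How far (m) the ledge is up the slope from the place where its hole is in line with the deck's: 0 = in line, positive = too high, travel -0.03 to 0.085. It starts too high. Stiff: stays where it is left; takes about 3 N to push down the slope, 7 N up.
- slim_pin_handle (a point): Centre of the slim pin's handle, on its axis; z runs from tip to handle. Black round handle 24 mm wide, 50 long; below it a steel collar 38 wide, 6 thick, then a steel shank 16 wide, 62 long, its last 14 mm tapering to 7. Collar underside 31 mm, tip 93 mm below this point. 0.1 to 0.19 kg. Hangs upright by its collar, loosely, in either hole of the rack.
- stout_pin_handle (a point): Centre of the handle of the other, stout pin: same build and height, but handle 34 mm and shank 22 mm wide, too thick for the stand. It hangs in the rack's other hole.
- rack: Plywood pin rack, fixed: a board 60 mm (x) by 170 mm (y), 10 thick, on two end boards, its top 80 mm above the desk, with two 24 mm holes 42 mm either side of its middle along y. Origin on the desk under its middle. Rack and stand may change sides.
- mug: Bystander: white china mug, 80 mm wide, 90 mm tall; origin at the middle of its underside.
- mouse: Bystander: black computer mouse, about 80 x 66 mm, 36 mm tall; origin at the middle of its underside.
- stapler: Bystander: black and grey desk stapler, 150 mm long, 49 mm tall; origin at the middle of its underside.
- flask: Bystander: glass bottle with white cap and paper label, 66 mm wide, 150 mm tall; origin at the middle of its underside.
- tipbox: Bystander: open blue plastic box, 90 x 120 mm, 50 mm tall; origin at the middle of its underside.
- notebook: Bystander: notebook with blue cover, 214 x 154 mm, 16 mm thick; origin at the middle of its underside.
- calculator: Bystander: grey pocket calculator, 140 x 75 mm, 18 mm thick; origin at the middle of its underside.
Things that resemble listed ones, but are neither listed nor needed, are in the scene too. What is shaped like the part that bears slim_pin_handle but pink or turquoise is not meant.

How it is judged:
By the outcome, as a careful person would: the job done as asked, in the order asked, and still so for the second after the job is handed in, with the robot touching nothing.
It also fails if it takes over 67 s, if anything falls off the work surface, if the arm or the gripper's body presses on something with over 40 N, if the wrist force passes 120 N, or if a joint passes its speed limit or range.

ROBOT

A 6-joint arm with a two-finger parallel gripper is mounted at the origin on the work surface. World frame = base frame: x ahead of the robot, y to its left, z up, the work surface at z = 0. Lengths are in m, angles in rad, forces in N, time in s.
With the tool pointing down it reaches from about 0.35 to 0.975 m from the base axis. Payload 4.9 kg.
Tool frame: the origin (TCP) lies midway between the tips of the shut fingers; the grasp point (between the pads) lies 19 mm behind it; z points along the fingers, y is the line along which they close (so a half turn about z gives the same grasp; the last joint's range is limited). The gripper opens to 85 mm and grips with 20 to 120 N. Pads are 22 mm wide; open, the fingers measure 114 mm over their backs; the gripper's body (76 mm by 85 mm) begins 54 mm behind the grasp point. The pads swing forward as they close: fully open they stand 13 mm farther back than shut.
Start: joints at [-1.279, 0.053, 1.613, -0, 1.476, -0.119], TCP at [0.25, -0.573, 0.231] pointing down, gripper open.
Joint ranges: [-3.01, 3.01], [-1.01, 2.22], [0.06, 2.58], [-1.02, 4.17], [0.09, 2.62], [-3.14, 3.14]. Speed limits (rad/s): [2.57, 2.57, 3.14, 3.14, 3.14, 3.14].

INTERFACE

Orientations are given as a unit quaternion [w, x, y, z].
In Python, from plant import * gives the robot as it stands.
- The arm moves only by the tool jog_arm, never from a script. Its argument "targets" is a list of rows, each a list of 3 entries, a list of its own where there are three numbers: the shift along the tool's x, y, z in units of 25 mm (1.0 is 25 mm), then the turn, a rotation vector about the tool's x, y, z in units of 8 degrees (1.0 is 8 degrees), then the opening in per cent of the stroke, from 0 (shut) to 100 (fully open). A call has 1 to 8 rows; each row is the pose to reach, as a shift and turn from the pose commanded when the call began, along the tool's axes at that moment; what a row does not reach only later rows make up. A row lasts 1/8 s, in which the tool goes at most 62.5 mm and 10.7 degrees, less where a joint would pass 70% of its speed; a pose out of reach is approached as far as the arm can. A call with a gripper value outside its range is refused whole. The fingers move at their own pace and stop on an object; the grip force is fixed at half the most. Time passes only in rows, so rows that repeat a pose let the fingers close. It gives the time, the measured TCP pose, the force, the opening and the grip force at its end, in the units of the state.
- state(): the state, without advancing time (a new reading comes with each control period).
- grab_frame(name): name is "scene" or "top" or "wrist"; returns (picture, depth): 480x640x3 uint8, red, green, blue; 480x640 float32, m along the optical axis (not along the pixel's ray), 0 where there is no reading.
- camera_params(name): a dict with "fovy" (degrees; the focal length in pixels is half the picture's height over the tangent of half this angle, whatever the lens; pixels are square), "cx", "cy" (the principal point, pixels), "rvec" (rotation vector, rad) and "tvec" (3), from world to camera coordinates, as OpenCV has them; the wrist camera has in their place "hand_eye" (4x4, takes a point from camera to tool coordinates, whose origin is the TCP and whose axes are the flange's). Camera axes: x right, y down, z forward; pixel columns grow to the right and rows downward; lengths in m; the calibration is good to about 2 mm. A picture is of the moment at which its call begins: read the wrist's pose just before it. camera_params takes no time and is no camera call.
- job_done(): hands the job in; it is judged then, once.
The state is a dict: "time": time; "joint_pos": joint angles; "joint_vel": joint speeds; "joint_efforts": joint torques, N m; "tool_pos": TCP position; "tool_rot": TCP orientation; "contact_force": force on the tool from outside, world axes, zero at the start; "ft_torque": the same for the moment, N m; "gripper_width": opening from 0.0 (shut) to 1.0 (fully open); "grasp_force": force on a finger pad.
Only numpy, scipy, OpenCV 4.12 (cv2) and the standard library are available. Lean on these libraries where they do the work, as an engineer would, in place of code of your own. Each camera call takes 0.05 s, during which the arm holds its last target. There are 200 camera calls.

## Working session

There is one attempt and no reset: what is moved stays moved. The work goes in short steps, Python scripts to look and compute and a tool call to move; the robot and the scene stay as the last step left them, time stands still between calls to the robot, and variables do not carry over. Pictures are saved under pics/ and viewed, at most 13 in all, crops included, and the job is handed in when it is done.

Besides the shell and the picture viewer there is one more tool, called after ">>>" as name(argument=value, ...) on one line, values as JSON. jog_arm: Moves the arm, as the interface text tells. Its arguments: {"type":"object","properties":{"targets":{"type":"array"}},"required":["targets"]}

```bash
ls; mkdir -p pics; python3 - <<'E'
from plant import *
import cv2,numpy as np
for n in ["scene","top"]:
    p,d=grab_frame(n); cv2.imwrite(f"pics/{n}0.png",p[:,:,::-1]); np.savez(f"{n}0.npz",p=p,d=d); print(n,camera_params(n))
print(camera_params("wrist")); print(state())
E
```

```text
pics
scene {'fovy': 47.614810409183605, 'cx': 314.34313441943425, 'cy': 237.4270462788042, 'rvec': array([ 2.12681866,  0.67519796, -0.37279269]), 'tvec': array([-0.4164155 , -0.08797793,  1.73247267])}
top {'fovy': 53.52011407036481, 'cx': 310.195910026549, 'cy': 241.5587402650736, 'rvec': array([ 2.15103064, -2.10814053,  0.18922982]), 'tvec': array([-0.02131549,  0.56584242,  1.33558822])}
{'fovy': 71.35699237764251, 'cx': 318.13024764137356, 'cy': 236.8115519155957, 'hand_eye': array([[ 1.49229620e-03, -9.56109558e-01, -2.93005607e-01,
         7.21236581e-02],
       [ 9.99998763e-01,  1.57218574e-03, -3.71578518e-05,
         3.50724617e-04],
       [ 4.96186215e-04, -2.93005189e-01,  9.56110722e-01,
        -1.43720375e-01],
       [ 0.00000000e+00,  0.00000000e+00,  0.00000000e+00,
         1.00000000e+00]])}
{'time': 0.1, 'joint_pos': array([-1.27896737e+00,  5.33029000e-02,  1.61414874e+00,  2.16377393e-05,
        1.47598270e+00, -1.19008416e-01]), 'joint_vel': array([ 2.40651747e-03, -5.94240653e-05, -2.38974822e-03,  5.20774461e-04,
       -8.73426061e-04, -6.65551544e-04]), 'joint_efforts': array([ 7.04326358e-04, -3.94907928e+01, -3.71363497e+01, -1.23771160e-04,
        3.93912080e-03, -2.54570483e-05]), 'tool_pos': array([ 0.24945115, -0.57245631,  0.23018322]), 'tool_rot': array([-9.18337513e-04,  9.78975464e-01,  2.03975960e-01, -6.87422264e-05]), 'contact_force': array([-0.09172924, -0.32104135, -1.00692704]), 'ft_torque': array([-0.04100404, -0.04584269, -0.05315237]), 'grasp_force': 0.0, 'gripper_width': 1.0021384144460355}
```

View pics/scene0.png

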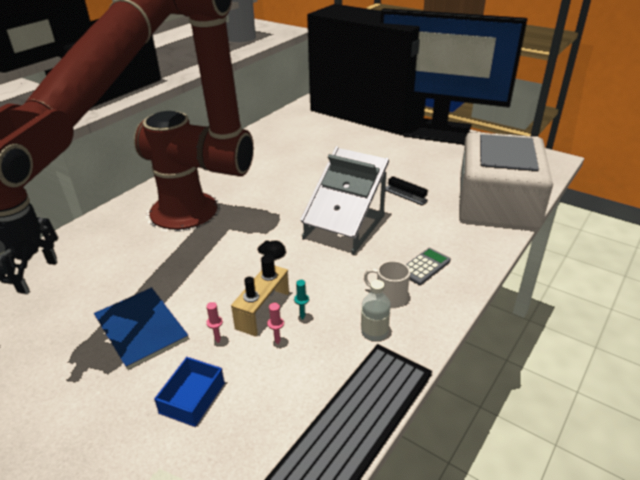

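View pics/top0.png

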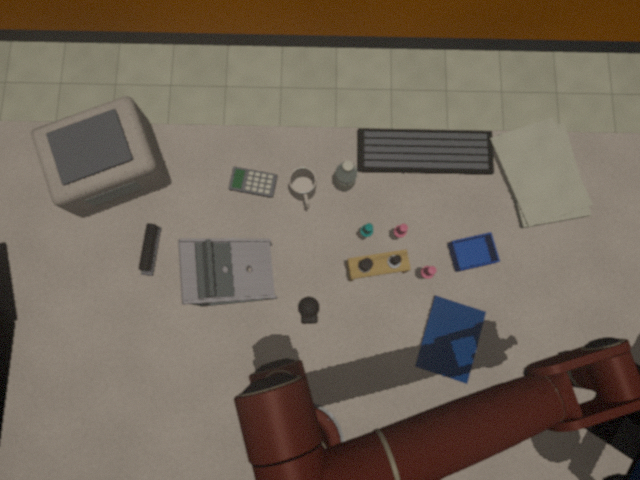

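The scene view shows the stand at (345,195) and the rack at (262,298) with two black pins. In the top view the stand is at (228,270) with the ledge hole near (225,268) and the deck hole near (250,268), and the pins are at (366,264) and (397,260). I'll enlarge both regions.

```bash
cat > h.py <<'E'
import numpy as np,cv2
from scipy.spatial.transform import Rotation as R
from plant import *
def K(c): f=240/np.tan(np.radians(c["fovy"])/2); return f,c["cx"],c["cy"]
def cam(n,s=None):
    """camera-to-world rotation, camera centre"""
    c=camera_params(n)
    if n=="wrist":
        q=s["tool_rot"]; T=R.from_quat([q[1],q[2],q[3],q[0]]).as_matrix(); H=c["hand_eye"]
        return T@H[:3,:3], T@H[:3,3]+s["tool_pos"],K(c)
    Q=R.from_rotvec(c["rvec"]).as_matrix(); return Q.T,-Q.T@c["tvec"],K(c)
def ray(C,u,v):
    A,o,(f,cx,cy)=C; return o,A@np.array([(u-cx)/f,(v-cy)/f,1])
def pt(C,u,v,d): o,r=ray(C,u,v); return o+r*d
def atz(C,u,v,z): o,r=ray(C,u,v); return o+r*(z-o[2])/r[2]
def tri(L):
    M=np.zeros((3,3));b=np.zeros(3)
    for o,r in L:
        r=r/np.linalg.norm(r);P=np.eye(3)-np.outer(r,r);M+=P;b+=P@o
    return np.linalg.solve(M,b)
def proj(C,X):
    A,o,(f,cx,cy)=C; p=A.T@(np.asarray(X)-o); return np.array([f*p[0]/p[2]+cx,f*p[1]/p[2]+cy])
E
python3 - <<'E'
from h import *
t=np.load("top0.npz");s=np.load("scene0.npz")
a=cv2.resize(t["p"][225:315,170:290],(800,600),interpolation=cv2.INTER_CUBIC)
b=cv2.resize(t["p"][225:300,335:435],(400,300),interpolation=cv2.INTER_CUBIC)
c=cv2.resize(s["p"][235:335,200:320],(400,300),interpolation=cv2.INTER_CUBIC)
im=np.zeros((600,800,3),np.uint8); im[:300,:400]=b; im[:300,400:]=c; 
im[300:,:400]=cv2.resize(a,(400,300)); im[300:,400:]=cv2.resize(s["p"][140:260,290:410],(400,300),interpolation=cv2.INTER_CUBIC)
cv2.imwrite("pics/crop1.png",im[:,:,::-1])
C=cam("top")
for u,v in [(366,264),(397,260),(378,265),(250,268),(225,268),(207,268),(260,280),(190,280),(270,250),(309,305)]: print(u,v,pt(C,u,v,t["d"][v,u]).round(4))
E
```

```text
366 264 [ 0.4925 -0.1624  0.1339]
397 260 [ 0.5051 -0.2464  0.1348]
378 265 [ 0.4975 -0.2027  0.0798]
250 268 [0.4911 0.1682 0.0006]
225 268 [0.474  0.219  0.1332]
207 268 [0.465  0.2528 0.2019]
260 280 [0.4479 0.1282 0.0851]
190 280 [0.435  0.2989 0.1836]
270 250 [0.5367 0.105  0.0641]
309 305 [ 0.3835 -0.0102  0.0357]
```

View pics/crop1.png

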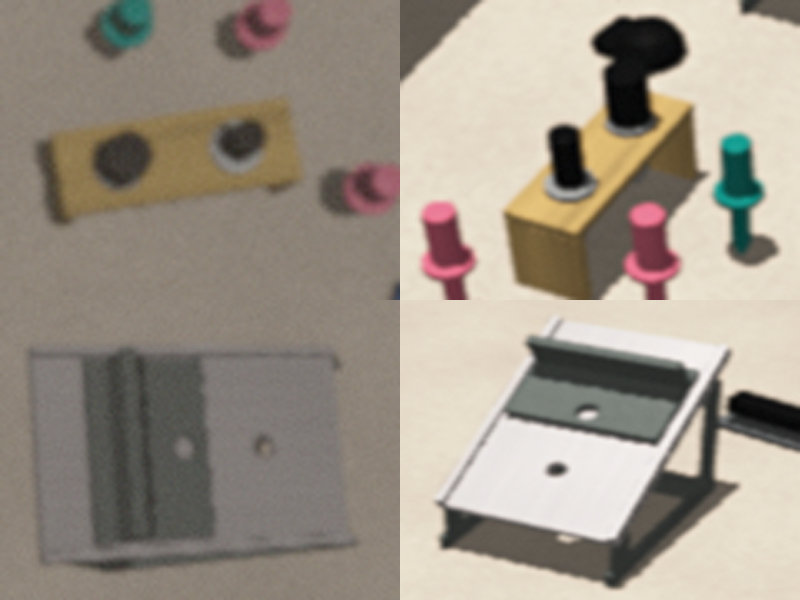

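The slim pin, with the thin handle and visible collar, is at top (397,260). In the crops the ledge hole is at top (225.2,269.1) / scene (346.1,184.8), and the deck hole at top (248.9,269.1) / scene (336.8,207.2).

```bash
cat >> h.py <<'E'
def rot(s): q=s["tool_rot"]; return R.from_quat([q[1],q[2],q[3],q[0]])
def jog(p,M,s=None):
    """units of shift and turn from the present pose to position p, rotation matrix M"""
    s=s or state(); r=rot(s)
    return np.round(r.inv().apply(np.asarray(p)-s["tool_pos"])/.025,2), np.round(np.degrees((r.inv()*R.from_matrix(M)).as_rotvec())/8,2)
def frame(z,y):
    z=z/np.linalg.norm(z); y=y-z*(y@z); y/=np.linalg.norm(y); return np.c_[np.cross(y,z),y,z]
E
python3 - <<'E'
from h import *
t=np.load("top0.npz");C=cam("top");S=cam("scene")
print("deck",tri([ray(C,248.9,269.1),ray(S,336.8,207.2)]),atz(C,248.9,269.1,.1),atz(S,336.8,207.2,.1))
print("ledge",tri([ray(C,225.2,269.1),ray(S,346.1,184.8)]))
P=np.array([pt(C,u,v,t["d"][v,u]) for v in range(248,296) for u in range(236,268)])
def fit(P):
    for _ in range(6):
        A=np.c_[P[:,:2],np.ones(len(P))];k=np.linalg.lstsq(A,P[:,2],rcond=None)[0];e=abs(A@k-P[:,2]);P=P[e<max(.003,1.5*np.median(e))]
    return k,len(P),e.std()
k,n,e=fit(P);print(k,n,e,"slope",np.degrees(np.arctan(np.hypot(*k[:2]))),"az",np.degrees(np.arctan2(k[1],k[0])))
L,R_=(380,263),(369,263)
for uv in [(397,259),(398,259),(366,264)]:
    w=t["d"][uv[1]-1:uv[1]+2,uv[0]-1:uv[0]+2];print(uv,pt(C,*uv,np.median(w)))
# outer edges of deck in top picture
d=(0.5,-0.2,0.35)
az=np.radians(94);zt=np.array([0,0,-1.]);yt=np.array([np.cos(az),np.sin(az),0])
print(jog([.45,-.3,.35],frame(zt,yt)),jog([.46,.17,.35],frame(zt,yt)),jog([.46,.17,.35],frame(zt,-yt)))
E
```

```text
deck [0.47791356 0.16015373 0.09668713] [0.47617403 0.15856228 0.1       ] [0.48180321 0.15746667 0.1       ]
ledge [0.47136864 0.21813177 0.13957545]
[-0.08241514  0.55739648  0.05184999] 747 0.0008428345523634433 slope 29.399362137762996 az 98.41066196130808
(397, 259) [ 0.50767238 -0.24632622  0.13561813]
(398, 259) [ 0.5077406  -0.24905635  0.13552684]
(366, 264) [ 0.49241068 -0.16231966  0.13482599]
(array([11.71, -6.8 , -4.78]), array([-0.000e+00, -2.000e-02, -2.006e+01])) (array([ 19.58, -23.87,  -4.74]), array([-0.000e+00, -2.000e-02, -2.006e+01])) (array([ 19.58, -23.87,  -4.74]), array([-0.01,  0.  ,  2.44]))
```

>>> jog_arm(targets=[[[12,-7,-5],[0,0,1.2],60],[[12,-7,-5],[0,0,2],60],[[12,-7,-5],[0,0,2],60],[[12,-7,-5],[0,0,2],60],[[12,-7,-5],[0,0,2],60],[[19.6,-24,-5],[0,0,2],60],[[19.6,-24,-5],[0,0,2],60],[[19.6,-24,-5],[0,0,2],60]])

```text
time: 1.1
tool_pos: [0.4362, -0.1468, 0.3437]
tool_rot: [-0.0, 0.998, 0.066, -0.0]
contact_force: [1.0, 0.5, -0.4]
gripper_width: 0.603
grasp_force: 0.0
```

>>> jog_arm(targets=[[[2.7,-12.8,0],[0,0,0],60],[[2.7,-12.8,0],[0,0,0],60],[[2.7,-12.8,0],[0,0,0],60],[[2.7,-12.8,0],[0,0,0],60],[[2.7,-12.8,0],[0,0,0],60],[[2.7,-12.8,0],[0,0,0],60],[[2.7,-12.8,0],[0,0,0],60],[[2.7,-12.8,0],[0,0,0],60]])

```text
time: 2.1
tool_pos: [0.4615, 0.1761, 0.344]
tool_rot: [0.0, 0.998, 0.065, -0.0]
contact_force: [0.0, -1.3, -0.0]
gripper_width: 0.602
grasp_force: 0.0
```

```bash
python3 - <<'E'
from h import *
s=state();p,d=grab_frame("wrist");np.savez("w1.npz",p=p,d=d,tool_pos=s["tool_pos"],tool_rot=s["tool_rot"]);print(s["tool_pos"],s["time"])
cv2.imwrite("pics/w1.png",p[:,:,::-1])
E
```

```text
[0.46150749 0.1760515  0.34401195] 2.1
```

View pics/w1.png

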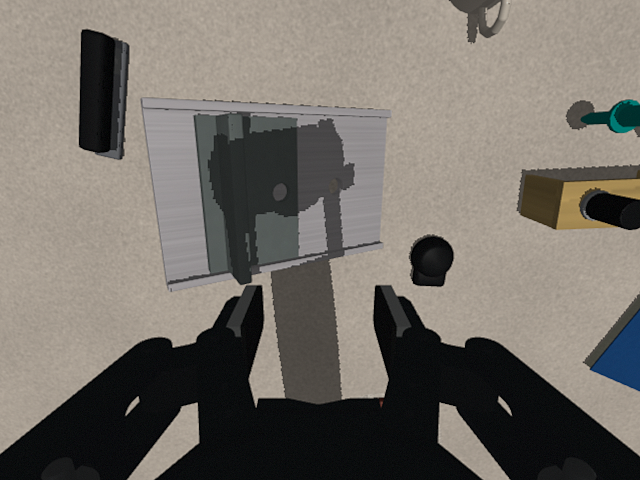

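The wrist view shows the ledge hole near (280,192), the deck hole near (334,186) and the lip running from (235,113) to (243,282). I'll fit the planes from depth and take an enlarged, contrast-raised crop.

```bash
python3 - <<'E'
from h import *
w=np.load("w1.npz");C=cam("wrist",w);p,d=w["p"],w["d"]
c=p[90:300,135:415].astype(float)/255;c=(255*c**.5).astype(np.uint8)
cv2.imwrite("pics/w1c.png",cv2.resize(c,(800,600),interpolation=cv2.INTER_CUBIC)[:,:,::-1])
V,U=np.mgrid[90:300,135:415];U=U.ravel();V=V.ravel();D=d[V,U]
A,o,(f,cx,cy)=C
X=o+(A@(np.c_[(U-cx)/f,(V-cy)/f,np.ones(len(U))]*D[:,None]).T).T
def fit(m):
    P=X[m]
    for _ in range(6):
        B=np.c_[P[:,:2],np.ones(len(P))];k=np.linalg.lstsq(B,P[:,2],rcond=None)[0];e=abs(B@k-P[:,2]);P=P[e<max(.001,2*np.median(e))]
    n=np.r_[-k[:2],1];n/=np.linalg.norm(n)
    print(len(P),"slope",np.degrees(np.arccos(n[2])),"az",np.degrees(np.arctan2(k[1],k[0])),k);return k
k1=fit((U>305)&(U<370)&(V>125)&(V<235)&~((abs(U-334)<12)&(abs(V-186)<12)))
k2=fit((U>262)&(U<290)&(V>125)&(V<240)&~((abs(U-280)<12)&(abs(V-192)<12)))
def onp(u,v,k):
    o,r=ray(C,u,v); return o+r*((k[0]*o[0]+k[1]*o[1]+k[2]-o[2])/(r[2]-k[0]*r[0]-k[1]*r[1]))
print("deck",onp(334,186,k1),"ledge",onp(280,192,k2))
n=np.r_[-k2[:2],1];n/=np.linalg.norm(n)
h=(X-np.r_[0,0,k2[2]])@n
m=(h>.036)&(h<.05);Q=X[m];u=np.cross([0,0,1],n);u/=np.linalg.norm(u);up=np.cross(n,u);print("u",u,"up",up)
print("lip top",m.sum(),"h",np.median(h[m]),"s rng",np.percentile(Q@up,[2,50,98]),"c rng",np.percentile(Q@u,[1,99]))
L=onp(280,192,k2);Dk=onp(334,186,k1);print("ledge s,c",L@up,L@u,"deck",Dk@up,Dk@u)
c_=np.cov(np.c_[Q@up,Q@u].T);print("lip skew deg",np.degrees(c_[0,1]/c_[1,1]))
E
```

```text
4620 slope 30.123058167404313 az 97.08245840460783 [-0.07153946  0.57579031  0.04546972]
1877 slope 29.439125712769552 az 97.3310505856908 [-0.07201495  0.55975758  0.06112541]
deck [0.479281   0.15881429 0.10262594] ledge [0.47234391 0.21563259 0.14781157]
u [ 0.99182544  0.12760213 -0.        ] up [-0.11112594  0.86375933  0.49149857]
lip top 2643 h 0.04220575630705378 s rng [0.254587   0.26116792 0.26610284] c rng [0.42545161 0.56727365]
ledge s,c 0.2064141763860854 0.4959978875006536 deck 0.13435727512376802 0.49562812899758524
lip skew deg -0.06058143678800884
```

View pics/w1c.png

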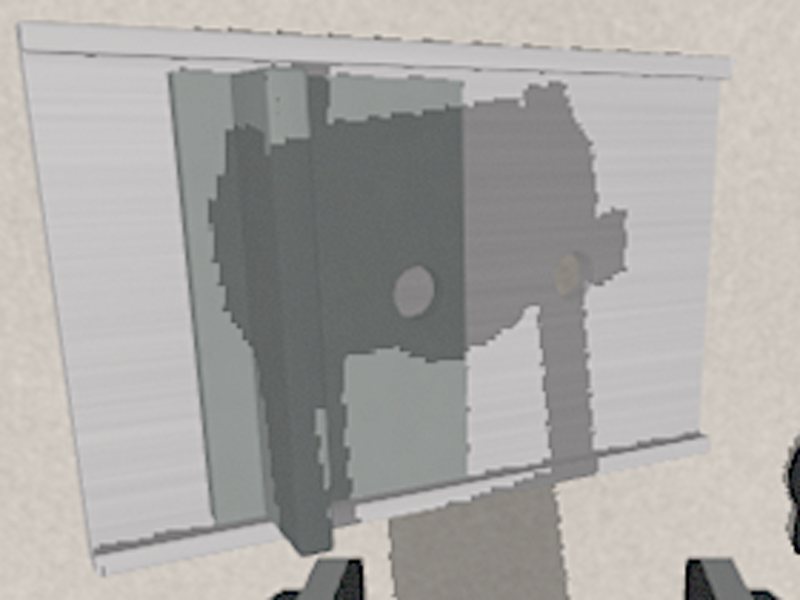

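```bash
cat >> h.py <<'E'
az=np.radians(97.2);a=np.radians(30)
hz=np.array([np.cos(az),np.sin(az),0]);ez=np.array([0,0,1.])
up=np.cos(a)*hz+np.sin(a)*ez;n=np.cos(a)*ez-np.sin(a)*hz;ac=np.cross(up,-n)
D0=np.array([.4793,.1588,.1026]);L0=np.array([.4723,.2156,.1478])
E
python3 - <<'E'
from h import *
M=frame(-n,-up)
for h in [.075,.011]: print(L0+.0555*up+h*n,jog(L0+.0555*up+h*n,M))
E
```

```text
[0.47097593 0.22608111 0.24050191] (array([ 0.63, -1.94,  4.14]), array([3.75, 0.01, 0.03]))
[0.46696526 0.25782878 0.18507628] (array([ 0.64, -3.23,  6.36]), array([3.75, 0.01, 0.03]))
```

>>> jog_arm(targets=[[[0.3,-1,1.5],[1.25,0,0],60],[[0.6,-1.9,3],[2.5,0,0],60],[[0.63,-1.94,4.14],[3.75,0,0],60],[[0.63,-1.94,4.14],[3.75,0,0],60],[[0.63,-2.6,5.2],[3.75,0,0],60],[[0.63,-3.23,6.36],[3.75,0,0],60],[[0.63,-3.23,6.36],[3.75,0,0],60]])

```text
time: 3.02
tool_pos: [0.4657, 0.2596, 0.1849]
tool_rot: [-0.257, 0.964, 0.064, -0.018]
contact_force: [-0.6, 0.2, 0.9]
gripper_width: 0.599
grasp_force: 0.0
```

```bash
python3 - <<'E'
from h import *
s=state();print(s["tool_pos"],s["contact_force"],jog(L0+.0555*up+.011*n,frame(-n,-up),s))
p,d=grab_frame("wrist");cv2.imwrite("pics/w2.png",p[:,:,::-1])
E
```

```text
[0.46569432 0.25956515 0.18491889] [-0.61696476  0.17651175  0.87333292] (array([ 0.04,  0.06, -0.04]), array([0.01, 0.04, 0.04]))
```

View pics/w2.png

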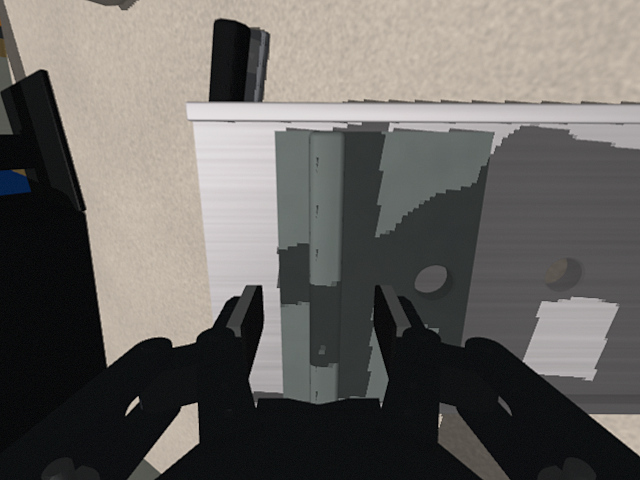

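The lip, top at (327,240), stands between the open fingers (pads at x 262 and 375), so I can pinch it now.

>>> jog_arm(targets=[[[0,0,0],[0,0,0],0],[[0,0,0],[0,0,0],0],[[0,0,0],[0,0,0],0],[[0,0,0],[0,0,0],0],[[0,0,0],[0,0,0],0]])

```text
time: 3.7
tool_pos: [0.4678, 0.2582, 0.1868]
tool_rot: [-0.257, 0.964, 0.063, -0.015]
contact_force: [-0.2, -5.5, 3.3]
gripper_width: 0.13
grasp_force: 59.5
```

>>> jog_arm(targets=[[[0,0.4,0],[0,0,0],0],[[0,0.8,0],[0,0,0],0],[[0,1.2,0],[0,0,0],0],[[0,1.6,0],[0,0,0],0],[[0,2,0],[0,0,0],0],[[0,2.4,0],[0,0,0],0],[[0,2.85,0],[0,0,0],0],[[0,2.85,0],[0,0,0],0]])

```text
time: 4.7
tool_pos: [0.4755, 0.1968, 0.1511]
tool_rot: [-0.258, 0.964, 0.063, -0.016]
contact_force: [-3.5, -6.1, 6.3]
gripper_width: 0.13
grasp_force: 60.7
```

```bash
python3 - <<'E'
from h import *
s=state();print(s["tool_pos"],s["contact_force"],s["gripper_width"])
p,d=grab_frame("wrist");C=cam("wrist",s);np.savez("w3.npz",p=p,d=d,tool_pos=s["tool_pos"],tool_rot=s["tool_rot"])
q=proj(C,D0+.0105*n);print("expected hole",q)
x,y=np.clip(q.astype(int),70,410)if 0 else q.astype(int)
c=p[y-45:y+45,x-60:x+60].astype(float)/255
cv2.imwrite("pics/w3c.png",cv2.resize((255*c**.5).astype(np.uint8),(800,600),interpolation=cv2.INTER_CUBIC)[:,:,::-1]);print(x,y)
E
```

```text
[0.47554354 0.19683569 0.15109565] [-3.48763779 -6.10999541  6.25073085] 0.1303048693541951
expected hole [429.32818227 284.54107325]
429 284
```

View pics/w3c.png

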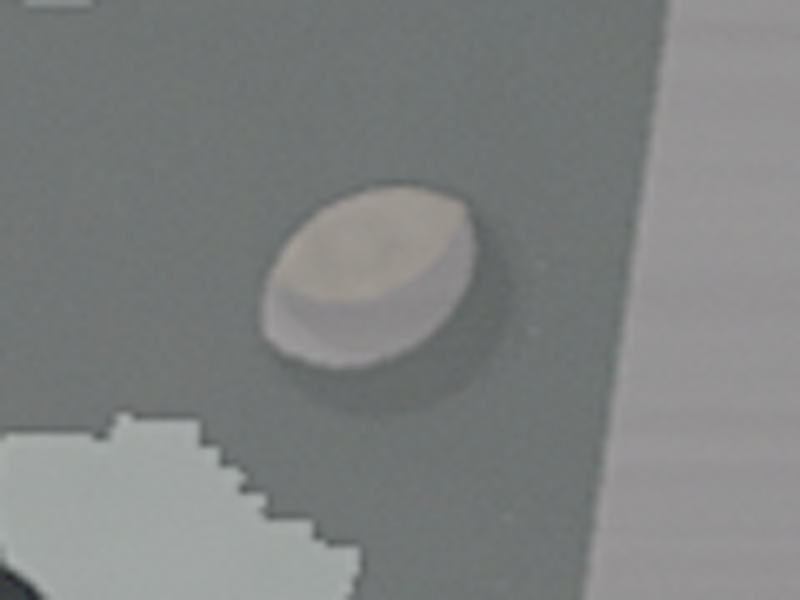

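Crop w3c (6.67x, origin at pixel (369,239)): the ledge hole's outer rim spans x 262–515 and y 185–415, and the deck hole's white wall shows through it. I'll compare these rims with projected circles.

```bash
python3 - <<'E'
from h import *
w=np.load("w3.npz");C=cam("wrist",w);th=np.linspace(0,2*np.pi,200)
def ex(c,h,r=.00975):
    q=np.array([(proj(C,c+h*n+r*(np.cos(t)*up+np.sin(t)*ac))-[369,239])*6.667 for t in th])
    return "L %s R %s T %s B %s"%tuple(q[i].round() for i in(q[:,0].argmin(),q[:,0].argmax(),q[:,1].argmin(),q[:,1].argmax()))
for h,r in [(10.5,.00975),(10.5,.0108),(.5,.00975),(0,.0105),(0,.00975),(-12,.00975)]: print(h,r,ex(D0,h/1000,r))
for dv in (up,ac,n): print(((proj(C,D0+.001*dv)-proj(C,D0))*6.667).round(1))
g=cv2.cvtColor(w["p"],cv2.COLOR_RGB2GRAY)
E
```

```text
10.5 0.00975 L [275. 314.] R [530. 291.] T [417. 186.] B [390. 418.]
10.5 0.0108 L [261. 315.] R [544. 290.] T [418. 173.] B [389. 430.]
0.5 0.00975 L [242. 260.] R [484. 239.] T [376. 138.] B [352. 359.]
0 0.0105 L [232. 259.] R [491. 235.] T [375. 127.] B [350. 365.]
0 0.00975 L [241. 258.] R [482. 236.] T [374. 136.] B [350. 357.]
-12 0.00975 L [206. 197.] R [433. 180.] T [331.  85.] B [310. 295.]
[-12.3  -0.1]
[-1.2 11.3]
[3.7 5. ]
```

```bash
cat > fit.py <<'E'
from h import *
from scipy.optimize import minimize
import sys
def run(name,h0=0.):
    w=np.load(name);C=cam("wrist",w);A,o,(f,cx,cy)=C
    q=proj(C,D0+.0105*n).astype(int);x0,y0=q-[26,26]
    c=cv2.resize(cv2.GaussianBlur(w["p"],(0,0),.6)[y0:y0+52,x0:x0+52],None,fx=4,fy=4,interpolation=cv2.INTER_CUBIC).astype(float)
    k=cv2.kmeans(np.float32(c.reshape(-1,3)),4,None,(3,50,.1),5,cv2.KMEANS_PP_CENTERS)
    print("centres",k[2].round().tolist(),np.bincount(k[1].ravel()))
    V,U=np.mgrid[0:208,0:208];u=(U+.5)/4-.5+x0;v=(V+.5)/4-.5+y0
    r=np.einsum("ij,jkl->kli",A,np.array([(u-cx)/f,(v-cy)/f,np.ones_like(u)]))
    def disc(h,su,sa,R0=.00975):
        t=((D0+h*n-o)@n)/(r@n);P=o+r*t[...,None]-D0
        e=np.hypot(P@up-su,P@ac-sa);return 1/(1+np.exp((e-R0)/.0002))
    def model(x):
        l=disc(.0105,x[0],x[1])*disc(.0005,x[0],x[1]);dd=disc(-.0,x[2],x[3])*disc(-.012,x[2],x[3])
        return l,l*dd
    bright=c.sum(2);warm=c[...,0]-c[...,2]
    return c,k,bright,warm,model
if __name__=="__main__":
    c,k,b,wm,model=run(sys.argv[1])
    import json; T=json.loads(sys.argv[2]) if len(sys.argv)>2 else None
    if T:
        light=(b>T[0])*1.;tan=((b>T[0])&(wm>T[1]))*1.
        roi=np.hypot(*(np.mgrid[0:208,0:208]-104))<90
        def J(x):
            l,t=model(np.array(x)/1000);return (((l-light)**2+2*(t-tan)**2)*roi).sum()
        best=min((minimize(J,[i,0,j,0],method="Nelder-Mead",options=dict(maxiter=600,initial_simplex=np.array([[i,0,j,0]]+[[i+2*(m==0),2*(m==1),j+2*(m==2),2*(m==3)] for m in range(4)]))) for i in(-1,2) for j in(-3,0)),key=lambda m:m.fun)
        print("ledge su,sa, deck su,sa (mm)",best.x.round(2),best.fun,tan.sum(),light.sum())
E
python3 fit.py w3.npz; python3 -c "
import numpy as np
p=np.load('w3.npz')['p'].astype(int)
for q in [(350,240),(400,235),(420,280),(290,320),(450,380),(600,150)]:
    x=int(369+q[0]/6.667);y=int(239+q[1]/6.667);print(q,p[y-1:y+2,x-1:x+2].mean((0,1)).round())"
```

```text
centres [[50.0, 53.0, 52.0], [90.0, 86.0, 81.0], [42.0, 45.0, 44.0], [75.0, 73.0, 73.0]] [26903  5895  5886  4580]
(350, 240) [93. 88. 82.]
(400, 235) [90. 84. 78.]
(420, 280) [84. 80. 78.]
(290, 320) [80. 78. 79.]
(450, 380) [41. 45. 44.]
(600, 150) [49. 54. 53.]
```

```bash
python3 fit.py w3.npz "[195,8]"; python3 fit.py w3.npz "[190,7]"|tail -1
```

```text
centres [[50.0, 53.0, 52.0], [90.0, 86.0, 81.0], [42.0, 45.0, 44.0], [75.0, 73.0, 73.0]] [26903  5895  5886  4580]
ledge su,sa, deck su,sa (mm) [ 1.27  0.19 -2.43  0.05] 627.5289358933466 4827.0 10286.0
ledge su,sa, deck su,sa (mm) [ 1.28  0.15 -2.45  0.17] 647.0231815519553 4994.0 10409.0
```

The fit puts the ledge still 3.7 mm too high (0.15 unit).

>>> jog_arm(targets=[[[0,0.08,0],[0,0,0],0],[[0,0.16,0],[0,0,0],0],[[0,0.16,0],[0,0,0],0]])

```text
time: 5.12
tool_pos: [0.4759, 0.1944, 0.1497]
tool_rot: [-0.259, 0.964, 0.064, -0.016]
contact_force: [-3.8, -1.7, 8.3]
gripper_width: 0.124
grasp_force: 60.7
```

```bash
cat > snap.py <<'E'
from h import *
import sys
s=state();print(s["time"],s["tool_pos"],s["contact_force"].round(1),s["gripper_width"])
p,d=grab_frame("wrist");np.savez(sys.argv[1],p=p,d=d,tool_pos=s["tool_pos"],tool_rot=s["tool_rot"])
E
python3 snap.py w4.npz; python3 fit.py w4.npz "[195,8]"
```

```text
5.125 [0.47585069 0.19436191 0.1496711 ] [-3.8 -1.7  8.3] 0.12440520057636692
centres [[50.0, 53.0, 52.0], [91.0, 86.0, 81.0], [42.0, 45.0, 45.0], [75.0, 73.0, 73.0]] [26720  4557  5824  6163]
ledge su,sa, deck su,sa (mm) [-1.64  0.22 -2.44  0.07] 630.7840636113472 3850.0 10515.0
```

>>> jog_arm(targets=[[[0,0.05,0],[0,0,0],0],[[0,0.05,0],[0,0,0],0]])

```text
time: 5.42
tool_pos: [0.476, 0.1934, 0.1491]
tool_rot: [-0.259, 0.964, 0.064, -0.016]
contact_force: [-3.4, -0.8, 7.9]
gripper_width: 0.128
grasp_force: 60.7
```

```bash
python3 snap.py w5.npz; python3 fit.py w5.npz "[195,8]"
```

```text
5.425 [0.47596114 0.19341251 0.14909854] [-3.4 -0.8  7.9] 0.12794234175560928
centres [[75.0, 74.0, 74.0], [50.0, 54.0, 53.0], [92.0, 88.0, 83.0], [42.0, 45.0, 45.0]] [ 6783 26156  4456  5869]
ledge su,sa, deck su,sa (mm) [-2.84  0.16 -2.36  0.16] 618.786179238428 3430.0 11045.0
```

>>> jog_arm(targets=[[[0,0,0],[0,0,0],60],[[0,0,0],[0,0,0],60],[[0,0,0],[0,0,0],60],[[0,0,-2],[0,0,0],60],[[0,0,-4],[0,0,0],60],[[0,0,-5],[0,0,0],60],[[0,0,-5],[0,0,0],60]])

```text
time: 6.35
tool_pos: [0.4846, 0.131, 0.2571]
tool_rot: [-0.258, 0.964, 0.063, -0.015]
contact_force: [-0.4, -0.2, 0.2]
gripper_width: 0.6
grasp_force: 0.0
```

```bash
python3 snap.py w6.npz; python3 fit.py w6.npz "[195,8]";  python3 - <<'E'
from h import *
for f in ["w5.npz","w6.npz"]:
    w=np.load(f);C=cam("wrist",w);q=proj(C,D0+.0105*n+.02*up).astype(int)
    print(f,q,[round(float((pt(C,x,y,w["d"][y,x])-D0)@n),4) for x,y in [q,q+[0,25],q-[0,25],q+[5,-15]]])
az=np.radians(98.5)
M=frame(np.array([0,0,-1.]),np.array([-np.sin(-az+np.pi/2)*0+np.cos(az-np.pi/2),np.sin(az-np.pi/2),0]))
print(M.round(2));s=state()
for m in (M,M@np.diag([-1,-1,1])): print(jog([.507,-.247,.25],m,s))
E
```

```text
6.35 [0.48461253 0.13103424 0.25714287] [-0.4 -0.2  0.2] 0.5997865271099864
centres [[44.0, 47.0, 46.0], [87.0, 93.0, 91.0], [74.0, 73.0, 70.0], [114.0, 111.0, 112.0]] [15348 20737  6664   515]
ledge su,sa, deck su,sa (mm) [-3.48  0.73 -1.75  0.16] 11466.232392060076 2489.0 26954.0
w5.npz [382 284] [0.0099, 0.0106, 0.0099, 0.01]
w6.npz [355 223] [0.0119, 0.0107, 0.0105, 0.0106]
[[-0.15  0.99  0.  ]
 [ 0.99  0.15  0.  ]
 [ 0.    0.   -1.  ]]
(array([-1.05, 13.21, -7.38]), array([ -2.91,  -2.97, -11.09]))
(array([-1.05, 13.21, -7.38]), array([-2.96,  2.9 , 10.85]))
```

>>> jog_arm(targets=[[[-1,13.2,-7.4],[-2.9,-3,-11.1],50],[[-1,13.2,-7.4],[-2.9,-3,-11.1],50],[[-1,13.2,-7.4],[-2.9,-3,-11.1],50],[[-1,13.2,-7.4],[-2.9,-3,-11.1],50],[[-1,13.2,-7.4],[-2.9,-3,-11.1],50],[[-1,13.2,-7.4],[-2.9,-3,-11.1],50],[[-1,13.2,-7.4],[-2.9,-3,-11.1],50],[[-1,13.2,-7.4],[-2.9,-3,-11.1],50]])

```text
time: 7.4
tool_pos: [0.5077, -0.2463, 0.2474]
tool_rot: [-0.029, 0.703, 0.711, -0.004]
contact_force: [0.3, -0.3, -0.3]
gripper_width: 0.499
grasp_force: 0.0
```

>>> jog_arm(targets=[[[0,0,0],[0,0,-1],50],[[0,0,0],[0,0,-1],50]])

```text
time: 7.65
tool_pos: [0.5076, -0.2453, 0.2481]
tool_rot: [-0.03, 0.654, 0.756, -0.001]
contact_force: [-0.1, 0.0, -0.4]
gripper_width: 0.5
grasp_force: 0.0
```

```bash
python3 snap.py w7.npz; python3 -c "
from h import *
w=np.load('w7.npz');cv2.imwrite('pics/w7.png',w['p'][:,:,::-1]);print(w['tool_rot'],state()['joint_pos'])"
```

```text
7.65 [ 0.50762195 -0.2453035   0.24805278] [-0.1  0.  -0.4] 0.5004520733556002
[-0.03012633  0.65379359  0.75607152 -0.00148604] [-0.58481331 -0.06232828  1.69988055  0.00469237  1.56371332 -0.72876615]
```

View pics/w7.png

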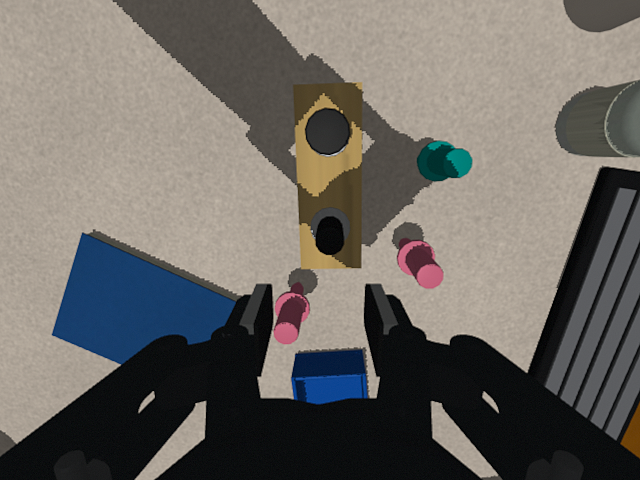

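The slim pin's handle is at (330,235) and its collar at (329,222), with the stout pin at (328,131) and the pink decoy clear at (288,322).

```bash
python3 - <<'E'
from h import *
from scipy.optimize import least_squares
w=np.load("w7.npz");C=cam("wrist",w);A,o,(f,cx,cy)=C
V,U=np.mgrid[195:270,300:362];U=U.ravel();V=V.ravel();X=o+(A@(np.c_[(U-cx)/f,(V-cy)/f,np.ones(len(U))]*w["d"][V,U][:,None]).T).T
zt=np.percentile(X[:,2],99);T=X[(X[:,2]>zt-.006)];print("top z",zt,np.median(T[:,2]),len(T),"mid-range",(T[:,:2].min(0)+T[:,:2].max(0))/2,"span",np.ptp(T[:,:2],axis=0),"mean",T[:,:2].mean(0))
S=X[(X[:,2]>.1)&(X[:,2]<zt-.006)]
# rigid cylinder side points, r=12
r=least_squares(lambda q:np.hypot(S[:,0]-q[0]-q[2]*(S[:,2]-.11),S[:,1]-q[1]-q[3]*(S[:,2]-.11))-.012,[T[:,0].mean(),T[:,1].mean(),0,0],loss="soft_l1",f_scale=.001).x
print("axis",r,len(S))
c=X[(X[:,2]<.1)&(X[:,2]>.083)];print("collar",np.median(c[:,2]),len(c),c[:,:2].min(0),c[:,:2].max(0));
b=X[(X[:,2]<.082)&(X[:,2]>.075)];print("board z",np.median(b[:,2]))
x,y=r[:2];s=state()
az=np.radians(98.5);M=frame(np.array([0,0,-1.]),np.array([np.sin(az),-np.cos(az),0]))
for z in [.18,.100]: print(jog([x,y,z],M,s))
E
```

```text
top z 0.13804356277345145 0.13691487535695623 683 mid-range [ 0.50996566 -0.21860912] span [0.02374826 0.0808838 ] mean [ 0.50974533 -0.24528664]
axis [ 5.10086360e-01 -2.47931662e-01 -3.73983219e-04 -2.00551821e-03] 197
collar 0.08699551210649395 578 [ 0.47985781 -0.29377594] [ 0.52900482 -0.21886888]
board z 0.08093465835223629
(array([-0.22,  0.19,  2.72]), array([-0.3 , -0.31, -0.03]))
(array([-0.36,  0.33,  5.92]), array([-0.3 , -0.31, -0.03]))
```

>>> jog_arm(targets=[[[-0.2,0.18,1.5],[-0.3,-0.31,0],50],[[-0.22,0.2,2.7],[-0.3,-0.31,0],50],[[-0.3,0.27,4],[-0.3,-0.31,0],50],[[-0.36,0.33,5.2],[-0.3,-0.31,0],50],[[-0.36,0.33,6.03],[-0.3,-0.31,0],50],[[-0.36,0.33,6.03],[-0.3,-0.31,0],50]])

```text
time: 8.45
tool_pos: [0.5095, -0.2479, 0.0967]
tool_rot: [-0.001, 0.654, 0.756, 0.0]
contact_force: [-0.2, -0.2, 0.5]
gripper_width: 0.5
grasp_force: 0.0
```

```bash
python3 - <<'E'
from h import *
s=state();az=np.radians(98.5);M=frame(np.array([0,0,-1.]),np.array([np.sin(az),-np.cos(az),0]))
print(s["tool_pos"],s["contact_force"],jog([.5101,-.2479,.097],M,s))
E
```

```text
[ 0.5095355  -0.24789272  0.09673459] [-0.18795808 -0.22496198  0.49884052] (array([-0.  ,  0.02, -0.01]), array([-0.01, -0.01, -0.03]))
```

Grip.

>>> jog_arm(targets=[[[0,0,0],[0,0,0],0],[[0,0,0],[0,0,0],0],[[0,0,0],[0,0,0],0],[[0,0,0],[0,0,0],0],[[0,0,-0.2],[0,0,0],0],[[0,0,-1],[0,0,0],0],[[0,0,-2.5],[0,0,0],0],[[0,0,-4.5],[0,0,0],0]])

```text
time: 9.45
tool_pos: [0.5096, -0.2482, 0.2123]
tool_rot: [0.0, 0.654, 0.757, 0.0]
contact_force: [1.8, -0.4, -1.8]
gripper_width: 0.263
grasp_force: 58.9
```

```bash
python3 snap.py w8.npz; python3 - <<'E'
from h import *
p,d=grab_frame("scene");t,_=grab_frame("top")
w=np.load("w8.npz");im=np.zeros((600,800,3),np.uint8)
im[:300,:400]=cv2.resize(w["p"],(400,300));S=cam("scene");q=proj(S,state()["tool_pos"]).astype(int)
im[:300,400:]=cv2.resize(p[q[1]-45:q[1]+45,q[0]-60:q[0]+60],(400,300),interpolation=cv2.INTER_CUBIC)
im[300:,:400]=cv2.resize(w["p"][210:480,140:500],(400,300))
im[300:,400:]=cv2.resize(p[140:260,270:430],(400,300),interpolation=cv2.INTER_CUBIC)
cv2.imwrite("pics/w8.png",im[:,:,::-1]);print(q)
E
```

```text
9.45 [ 0.50963467 -0.24821563  0.2123007 ] [ 1.8 -0.4 -1.8] 0.2631403882792441
[244 251]
```

View pics/w8.png

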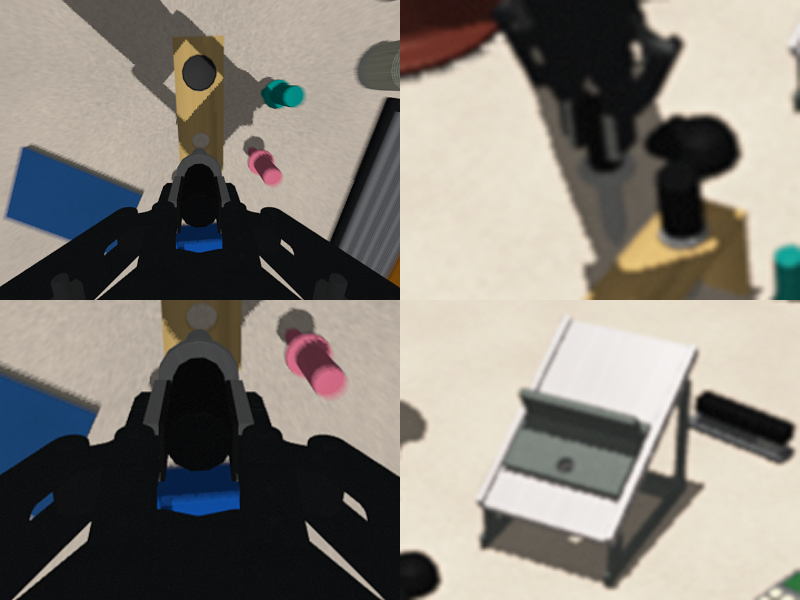

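The slim pin is held upright in the fingers, and the stout pin is still in the rack. The ledge hole shows at panel (565,465), over the deck hole.

```bash
cat >> h.py <<'E'
D1=D0-.0025*up+.0001*ac; MI=frame(-n,np.cross(-n,up))
E
python3 - <<'E'
from h import *
w=np.load("w8.npz");c=camera_params("wrist");f,cx,cy=K(c);H=c["hand_eye"]
V,U=np.mgrid[200:420,220:420];U=U.ravel();V=V.ravel();X=(H[:3,:3]@(np.c_[(U-cx)/f,(V-cy)/f,np.ones(len(U))]*w["d"][V,U][:,None]).T).T+H[:3,3]
m=(abs(X[:,0])<.025)&(abs(X[:,1])<.0195)&(X[:,2]>.002)&(X[:,2]<.022);Q=X[m];print(m.sum(),np.percentile(Q,[1,50,99],axis=0).round(4))
B=np.c_[Q[:,:2],np.ones(len(Q))];k=np.linalg.lstsq(B,Q[:,2],rcond=None)[0]
for _ in range(5):
    e=abs(B@k-Q[:,2]);g=e<.0015;k=np.linalg.lstsq(B[g],Q[g,2],rcond=None)[0]
print("collar plane tilt deg",np.degrees(k[:2]),k[2],g.sum(),"x max",Q[g,0].max(),"y rng",np.percentile(Q[g,1],[1,99]))
m=(X[:,0]>.0)&(abs(X[:,1])<.008)&(X[:,2]>.022)&(X[:,2]<.085)&(abs(X[:,0])<.03);Q=X[m];print("shank/tip",m.sum(),Q.mean(0) if m.sum() else "")
m=(abs(X[:,0])<.02)&(abs(X[:,1])<.009)&(X[:,2]<-.002)&(X[:,2]>-.042);Q=X[m];print("handle front",m.sum(),np.polyfit(Q[:,2],Q[:,0],1))
s=state();print(jog(D1+(.0272+.085)*n,MI,s),D1+(.0272+.085)*n)
E
```

```text
1793 [[ 0.0021 -0.0188  0.0027]
 [ 0.013  -0.0019  0.0134]
 [ 0.0206  0.0156  0.0181]]
collar plane tilt deg [0.28515698 0.06714567] 0.013415871625833083 1314 x max 0.020961913693794923 y rng [-0.01901669  0.01560641]
shank/tip 136 [ 0.00896421 -0.00141415  0.06029366]
handle front 3835 [0.36664145 0.01738628]
(array([14.05,  1.  ,  0.65]), array([0.03, 3.81, 0.15])) [0.48650334 0.10098184 0.19851805]
```

>>> jog_arm(targets=[[[0,0,-2],[0,0,0],0],[[1,0,-3.5],[0,0,0],0],[[3.4,0.3,-3.5],[0,1.2,0],0],[[5.8,0.4,-3.5],[0,2.4,0.1],0],[[8.2,0.6,-3.5],[0,3.6,0.15],0],[[10.6,0.8,-3.2],[0,3.81,0.15],0],[[12.8,1,-2.5],[0,3.81,0.15],0],[[14.05,1,-1],[0,3.81,0.15],0]])

```text
time: 10.6
tool_pos: [0.4842, 0.1043, 0.236]
tool_rot: [-0.196, 0.638, 0.724, 0.173]
contact_force: [0.2, -0.1, -1.6]
gripper_width: 0.268
grasp_force: 59.2
```

```bash
python3 - <<'E'
from h import *
s=state();print(jog(D1+(.0272+.085)*n,MI,s),s["gripper_width"])
E
```

```text
(array([-0.88,  0.07,  1.22]), array([-0.01, -0.04,  0.01])) 0.2677672685866323
```

>>> jog_arm(targets=[[[-0.88,0.07,0.6],[0,0,0],0],[[-0.88,0.07,1.22],[0,0,0],0],[[-0.88,0.07,1.22],[0,0,0],0]])

```text
time: 10.98
tool_pos: [0.4854, 0.0997, 0.1972]
tool_rot: [-0.199, 0.639, 0.723, 0.172]
contact_force: [0.2, -0.6, -0.8]
gripper_width: 0.263
grasp_force: 59.3
```

```bash
python3 snap.py w9.npz; python3 - <<'E'
from h import *
w=np.load("w9.npz");C=cam("wrist",w);s=state()
print(jog(D1+.1122*n,MI,s))
q=proj(C,D1+.0105*n);g=proj(C,w["tool_pos"]-n*.078);print("hole",q,"tip",g)
x0,y0=(q+g)/2-[60,45];x0,y0=int(x0),int(y0);print(x0,y0)
c=(255*(w["p"][y0:y0+90,x0:x0+120]/255.)**.5).astype(np.uint8)
cv2.imwrite("pics/w9.png",cv2.resize(c,(800,600),interpolation=cv2.INTER_CUBIC)[:,:,::-1])
E
```

```text
10.975 [0.48541717 0.09965437 0.19724041] [ 0.2 -0.6 -0.8] 0.26334804748322277
(array([0.06, 0.02, 0.03]), array([-0.02, -0.05, -0.01]))
hole [323.69642894 234.85436739] tip [322.23715117 246.37273683]
262 195
```

View pics/w9.png

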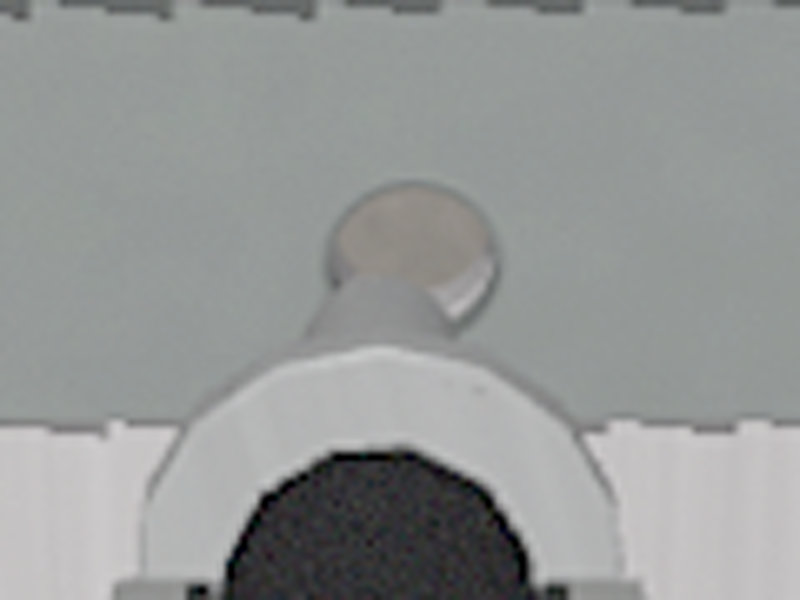

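In crop w9 (6.67x, origin (262,195)) the hole rim spans x 328–500 with its top at y 180. The tip is centred at x≈388 with its upper edge at y≈278, and the collar spans x 143–617.

```bash
python3 - <<'E'
from h import *
w=np.load("w9.npz");C=cam("wrist",w);Rt=rot(w).as_matrix();tp=w["tool_pos"]
th=np.linspace(0,2*np.pi,181)
def ex(c,r):
    q=np.array([(proj(C,c+r*(np.cos(t)*Rt[:,0]+np.sin(t)*Rt[:,1]))-[262,195]+.5)*6.667 for t in th])
    return q[:,0].min().round(),q[:,0].max().round(),q[:,1].min().round(),q[:,1].max().round()
T=lambda x,y,z:tp+Rt@[x,y,z]
print("hole top",ex(D1+.0105*n,.00975),"chamf",ex(D1+.0105*n,.0105))
for z,r in [(.0107,.019),(.0134,.019),(.0107,.012),(.078,.0035),(.064,.008)]: print(z,ex(T(0,0,z),r))
for nm,v in [("hole/mm",.0105*n+D1)]: print(nm,[((proj(C,v+.001*Rt[:,i])-proj(C,v))*6.667).round(1) for i in (0,1)])
print("tip/mm",[((proj(C,T(0,0,.078)+.001*Rt[:,i])-proj(C,T(0,0,.078)))*6.667).round(1) for i in (0,1)])
print("collar/mm",[((proj(C,T(0,0,.011)+.001*Rt[:,i])-proj(C,T(0,0,.011)))*6.667).round(1) for i in (0,1)])
X=[pt(C,x,y,w["d"][y,x]) for x,y in [(290,225),(350,225),(324,215)]];print("plate h",[round(float((x-D1)@n),4) for x in X])
E
```

```text
hole top (np.float64(330.0), np.float64(500.0), np.float64(187.0), np.float64(349.0)) chamf (np.float64(323.0), np.float64(506.0), np.float64(180.0), np.float64(356.0))
0.0107 (np.float64(160.0), np.float64(659.0), np.float64(386.0), np.float64(841.0))
0.0134 (np.float64(163.0), np.float64(655.0), np.float64(374.0), np.float64(823.0))
0.0107 (np.float64(252.0), np.float64(567.0), np.float64(474.0), np.float64(762.0))
0.078 (np.float64(368.0), np.float64(435.0), np.float64(309.0), np.float64(372.0))
0.064 (np.float64(322.0), np.float64(483.0), np.float64(308.0), np.float64(461.0))
hole/mm [array([ 0.1, -8.4]), array([8.7, 0. ])]
tip/mm [array([ 0., -9.]), array([9.5, 0. ])]
collar/mm [array([  0.1, -12. ]), array([13.1,  0. ])]
plate h [0.0111, 0.0095, 0.0117]
```

Hole prediction agrees; the pin tip is about 1.9 mm off in −y and 1 mm in +x, so I'll correct that and lower part way.

>>> jog_arm(targets=[[[-0.04,0.08,0.2],[0,0,0],0],[[-0.04,0.08,0.5],[0,0,0],0],[[-0.04,0.08,0.8],[0,0,0],0],[[-0.04,0.08,1.1],[0,0,0],0],[[-0.04,0.08,1.4],[0,0,0],0],[[-0.04,0.08,1.4],[0,0,0],0]])

```text
time: 11.78
tool_pos: [0.4857, 0.1164, 0.167]
tool_rot: [-0.198, 0.639, 0.724, 0.172]
contact_force: [-0.5, -0.4, -1.3]
gripper_width: 0.269
grasp_force: 59.2
```

>>> jog_arm(targets=[[[0,0,0.2],[0,0,0],0],[[0,0,0.4],[0,0,0],0],[[0,0,0.6],[0,0,0],0],[[0,0,0.8],[0,0,0],0],[[0,0,0.8],[0,0,0],0]])

```text
time: 12.4
tool_pos: [0.4846, 0.1263, 0.1501]
tool_rot: [-0.198, 0.639, 0.724, 0.172]
contact_force: [-0.8, -0.8, -1.4]
gripper_width: 0.265
grasp_force: 59.2
```

>>> jog_arm(targets=[[[0,0,0.2],[0,0,0],0],[[0,0,0.4],[0,0,0],0],[[0,0,0.6],[0,0,0],0],[[0,0,0.8],[0,0,0],0],[[0,0,0.95],[0,0,0],0],[[0,0,0.95],[0,0,0],0]])

```text
time: 13.15
tool_pos: [0.4831, 0.1381, 0.1297]
tool_rot: [-0.198, 0.639, 0.724, 0.172]
contact_force: [-0.6, 0.3, -1.4]
gripper_width: 0.267
grasp_force: 59.2
```

```bash
python3 - <<'E'
from h import *
s=state();e=s["tool_pos"]-D1;print(e@n,e@up,e@ac,s["contact_force"])
E
```

```text
0.03399906652822331 -0.002089320987268663 -0.0013122112084998608 [-0.58941752  0.2771804  -1.42501032]
```

>>> jog_arm(targets=[[[0,0,0.05],[0,0,0],0],[[0,0,0.1],[0,0,0],0],[[0,0,0.15],[0,0,0],0],[[0,0,0.2],[0,0,0],0],[[0,0,0.2],[0,0,0],0]])

```text
time: 13.78
tool_pos: [0.4831, 0.1405, 0.1259]
tool_rot: [-0.197, 0.639, 0.724, 0.172]
contact_force: [-0.0, 0.5, -1.0]
gripper_width: 0.262
grasp_force: 59.5
```

>>> jog_arm(targets=[[[0,0,0.04],[0,0,0],0],[[0,0,0.08],[0,0,0],0],[[0,0,0.08],[0,0,0],0]])

```text
time: 14.15
tool_pos: [0.4832, 0.1408, 0.1258]
tool_rot: [-0.197, 0.638, 0.724, 0.172]
contact_force: [-5.0, -6.5, 9.6]
gripper_width: 0.263
grasp_force: 60.6
```

>>> jog_arm(targets=[[[0,0,0.06],[0,0,0],0],[[0,0,0.06],[0,0,0],0]])

```text
time: 14.4
tool_pos: [0.4833, 0.1409, 0.1258]
tool_rot: [-0.197, 0.638, 0.725, 0.171]
contact_force: [-8.1, -10.5, 15.1]
gripper_width: 0.264
grasp_force: 61.5
```

```bash
python3 snap.py w10.npz; python3 - <<'E'
from h import *
s=state();e=s["tool_pos"]-D1;print(e@n,e@up,e@ac,[s["contact_force"]@v for v in(n,up,ac)])
E
```

```text
14.4 [0.48330791 0.14086364 0.12575962] [ -8.1 -10.5  15.1] 0.2636890395087497
0.029232189987131327 -0.001762046829304626 -0.001830250415604616 [np.float64(18.450197984209936), np.float64(-0.7051914932319132), np.float64(10.450970390327514)]
```

>>> jog_arm(targets=[[[0,0,-0.06],[0,0,0],0],[[0,0,-0.06],[0,0,0],30],[[0,0,-0.06],[0,0,0],40],[[0,0,-0.06],[0,0,0],55],[[0,0,-0.06],[0,0,0],55],[[0,0,-1],[0,0,0],55],[[0,0,-3],[0,0,0],55],[[0,0,-4.5],[0,0,0],55]])

```text
time: 15.45
tool_pos: [0.4905, 0.0852, 0.2214]
tool_rot: [-0.197, 0.639, 0.724, 0.173]
contact_force: [-0.3, -0.7, 0.4]
gripper_width: 0.552
grasp_force: 0.0
```

```bash
python3 snap.py w11.npz; python3 - <<'E'
from h import *
w=np.load("w11.npz");C=cam("wrist",w);p,d=grab_frame("scene")
q=proj(C,D1+.03*n).astype(int);x,y=q-[80,60];x,y=max(x,0),max(y,0);S=cam("scene");u=proj(S,D1+.03*n).astype(int)
im=np.zeros((600,800,3),np.uint8);g=lambda a:(255*(a/255.)**.6).astype(np.uint8)
im[:300,:400]=cv2.resize(g(w["p"][y:y+120,x:x+160]),(400,300),interpolation=cv2.INTER_CUBIC)
im[:300,400:]=cv2.resize(p[u[1]-45:u[1]+45,u[0]-60:u[0]+60],(400,300),interpolation=cv2.INTER_CUBIC)
im[300:,:400]=cv2.resize(w["p"],(400,300));im[300:,400:]=cv2.resize(p,(400,300))
cv2.imwrite("pics/w11.png",im[:,:,::-1])
A,o,(f,cx,cy)=C
V,U=np.mgrid[y:y+120,x:x+160];U=U.ravel();V=V.ravel();X=o+(A@(np.c_[(U-cx)/f,(V-cy)/f,np.ones(len(U))]*w["d"][V,U][:,None]).T).T-D1
P=np.c_[X@up,X@ac,X@n];r=np.hypot(P[:,0],P[:,1])
def fit(m):
    Q=P[m];B=np.c_[Q[:,:2],np.ones(len(Q))];k=np.linalg.lstsq(B,Q[:,2],rcond=None)[0]
    for _ in range(5):
        e=abs(B@k-Q[:,2]);g=e<.0015;k=np.linalg.lstsq(B[g],Q[g,2],rcond=None)[0]
    return g.sum(),np.degrees(k[:2]).round(2),k[2].round(4)
print("collar",fit((P[:,2]>.0135)&(P[:,2]<.022)&(r<.022)),"plate",fit((P[:,2]>.007)&(P[:,2]<.0135)&(r>.024)&(r<.045)))
t=P[(P[:,2]>.05)&(r<.03)];print("handle top",len(t),np.percentile(t[:,2],[50,95]) if len(t) else"",(t[:,:2].min(0)+t[:,:2].max(0))/2 if len(t) else "")
E
```

```text
15.45 [0.49048829 0.08522768 0.22142622] [-0.3 -0.7  0.4] 0.5519833251311872
collar (np.int64(624), array([-0.13, -0.23]), np.float64(0.0162)) plate (np.int64(4215), array([0.07, 0.06]), np.float64(0.0102))
handle top 1189 [0.06614865 0.15170172] [-1.06466396e-03  6.27225351e-06]
```

View pics/w11.png

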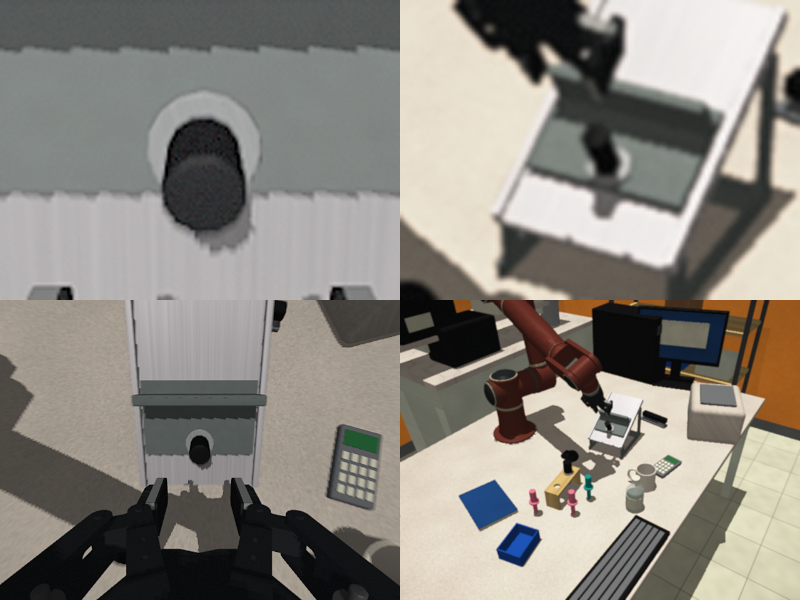

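The pin is seated: its collar (panel (205,140)) is parallel to the plate, with its top 6.0 mm above it, and the handle top is 56 mm above the plate. The stout pin is still in the rack and the gripper is clear.

```bash
python3 -c "
from plant import *
print(job_done())"
```

```text
the job is handed in; nothing more can be done
None
```

The ledge is slid down into line and the slim pin is through both holes with its collar flat on the ledge and released; the stout pin stayed in the rack, nothing else was touched, and I handed the job in after about 15.5 s on the robot's clock.

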